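# Tea tin into the third gap of the rack

### The job

Starting at the end of the wooden rack where the teapot stands, run a fingertip along the top of the rack's rail from over the first gap to over the third, counting filled gaps too, and stop there without touching the rail beyond the third gap. Then push the loose tin that stands in front of the rack along the counter into that third gap until it is fully home against the stop. Do not lift or tip the tin, leave everything else where it stands, and finish clear of everything.

Things in the scene. Friction and masses are not known exactly. Their poses are not given: they have to be found in the camera images.
- rack: Low wooden divider rack fixed on the counter, 342 mm long (y), 79 mm deep (x). Origin on the counter, mid-length; x points away from the robot into the gaps, y left, z up. Seven upright dividers, 6 mm thick, 44 mm high, 56 mm apart, make six 50 mm gaps without floor, mid-gap at y = +-28, +-84, +-140 mm. Mouths face the robot at x = -25 mm; stop at x = +30 mm. Gap 1 is the outermost at either end.
- tin: The tin to push: rectangular steel tin with lid, 64 mm long (its x), 42 mm wide (its y), 50 mm high, about 150 g (varies), loose, upright on the open counter between robot and rack, long side roughly towards the rack. Origin at the centre of its underside. Home in a gap (far end at the stop) its origin is at rack x = -2 mm and its near end sticks out 9 mm.
- rail_a: Stretch of the rack's rail over the far end of gap 1 counted from the rack's left (+y) end: 56 mm along the rack (3 mm more at the outer end), 24 mm deep, flat top 56 mm above the counter. Origin at mid-gap, on the top face. The six stretches join flush into one rail; thin dark lines mark the joints, over the dividers.
- rail_b: Stretch of the rack's rail over the far end of gap 2 counted from the rack's left (+y) end: 56 mm along the rack, 24 mm deep, flat top 56 mm above the counter. Origin at mid-gap, on the top face. The six stretches join flush into one rail; thin dark lines mark the joints, over the dividers.
- rail_c: Stretch of the rack's rail over the far end of gap 3 counted from the rack's left (+y) end: 56 mm along the rack, 24 mm deep, flat top 56 mm above the counter. Origin at mid-gap, on the top face. The six stretches join flush into one rail; thin dark lines mark the joints, over the dividers.
- rail_d: Stretch of the rack's rail over the far end of gap 4 counted from the rack's left (+y) end: 56 mm along the rack, 24 mm deep, flat top 56 mm above the counter. Origin at mid-gap, on the top face. The six stretches join flush into one rail; thin dark lines mark the joints, over the dividers.
- rail_e: Stretch of the rack's rail over the far end of gap 5 counted from the rack's left (+y) end: 56 mm along the rack, 24 mm deep, flat top 56 mm above the counter. Origin at mid-gap, on the top face. The six stretches join flush into one rail; thin dark lines mark the joints, over the dividers.
- rail_f: Stretch of the rack's rail over the far end of gap 6 counted from the rack's left (+y) end: 56 mm along the rack (3 mm more at the outer end), 24 mm deep, flat top 56 mm above the counter. Origin at mid-gap, on the top face. The six stretches join flush into one rail; thin dark lines mark the joints, over the dividers.
- teapot: White ceramic teapot, 124 mm across, 121 mm high, handle and spout reach to 110 mm from its axis; loose, beyond one end of the rack (either end), about 310 mm from the rack's middle. Origin under its centre. Its end of the rack is where counting starts.
- press: Empty glass coffee press, 92 mm across, 213 mm high, handle to 86 mm from its axis; loose, beyond the other end of the rack. Origin under its centre. Bystander.
- egg_cup_left: Wooden egg cup, 48 mm across, 62 mm high, loose, left of the open counter before the rack. Origin under its centre. Bystander.
- egg_cup_right: Wooden egg cup, 48 mm across, 62 mm high, loose, right of the open counter before the rack. Origin under its centre. Bystander.
- racked_tin_left: Tin like the one to be pushed, already in the second gap from the left. Origin at the centre of its underside. Stays there.
- racked_tin_right: Tin like the one to be pushed, already in the second gap from the right. Origin at the centre of its underside. Stays there.
- tin_stack: Three round steel tins stacked as one piece, 122 mm across at the foot, 165 mm high, loose, on the right of the counter. Origin under its centre. Bystander.

How it is judged (in metres and radians):
On the way, in this order (a step that is already met when the one before it is completed fails the run):
1. a fingertip touches the rail over the first gap from the teapot's end (((y of teapot in the frame of rack above 0 m and contact force between the fingers and rail_a above 0.2 N) or (not (y of teapot in the frame of rack above 0 m) and contact force between the fingers and rail_f above 0.2 N))), for 0.05 s.
2. then the rail over the second gap (((y of teapot in the frame of rack above 0 m and contact force between the fingers and rail_b above 0.2 N) or (not (y of teapot in the frame of rack above 0 m) and contact force between the fingers and rail_e above 0.2 N))), for 0.05 s.
3. then the rail over the third gap (((y of teapot in the frame of rack above 0 m and contact force between the fingers and rail_c above 0.2 N) or (not (y of teapot in the frame of rack above 0 m) and contact force between the fingers and rail_d above 0.2 N))), for 0.05 s.
4. then the tin is pushed home in the third gap (((y of teapot in the frame of rack above 0 m and y of tin in the frame of rack between 0.02 and 0.036 m) or (not (y of teapot in the frame of rack above 0 m) and y of tin in the frame of rack between -0.036 and -0.02 m)) and x of tin in the frame of rack above -0.008 m and height (world z) of tin below 0.006 m and angle between tin's own z axis and vertical below 0.1 rad and angle between the x axis of tin and the x axis of rack, either way round below 0.15 rad), for 0.2 s.
At the end, for the whole second after the job is handed in: The tin stands upright on the counter in the third gap from the teapot's end, within 6 mm of the stop and between that gap's dividers, at rest, and every bystander is within 20 mm of where it was (all of step 4 and linear speed of tin below 0.01 m/s and distance of each of teapot, press, egg_cup_left, egg_cup_right, racked_tin_left, racked_tin_right, tin_stack from where it was at the start of the episode below 0.02 m); the robot touches nothing.
It fails at once if the rail is touched beyond the third gap from the teapot's end ((y of teapot in the frame of rack above 0 m and (contact force between the fingers and rail_d above 0.2 N or contact force between the fingers and rail_e above 0.2 N or contact force between the fingers and rail_f above 0.2 N)) or (not (y of teapot in the frame of rack above 0 m) and (contact force between the fingers and rail_a above 0.2 N or contact force between the fingers and rail_b above 0.2 N or contact force between the fingers and rail_c above 0.2 N))).
It fails at once if the tin is lifted off the counter (height (world z) of tin above 0.015 m).
It fails at once if the tin is tipped (angle between tin's own z axis and vertical above 0.4 rad).
It fails at once if a bystander is pushed away or tipped (distance of any of teapot, press, egg_cup_left, egg_cup_right, racked_tin_left, racked_tin_right, tin_stack from where it was at the start of the episode above 0.02 m or angle between any of teapot, press, egg_cup_left, egg_cup_right, racked_tin_left, racked_tin_right, tin_stack's own z axis and vertical above 0.3 rad).
It also fails if it takes over 69 s, if anything falls off the work surface, if the arm or the gripper's body presses on something with over 40 N, if the wrist force passes 120 N, or if a joint passes its speed limit or range.

### The arm

A 6-joint arm with a two-finger parallel gripper is mounted at the origin on the work surface. World frame = base frame: x ahead of the robot, y to its left, z up, the work surface at z = 0. Lengths are in m, angles in degrees, forces in N, time in s.
With the tool pointing down it reaches from about 0.3 to 0.75 m from the base axis. Payload 8.5 kg.
Tool frame: the origin (TCP) lies on the centre line of the jaws, within the pads' length; the fingertips stand 19 mm ahead of it and the grasp point (between the pads) is the TCP; z points along the fingers, x is the direction in which the jaws open and shut, and the axes are right-handed (so a half turn about z gives the same grasp; the last joint's range is limited). The gripper opens to 85 mm and grips with 20 to 120 N. Pads are 22 mm wide; open, the fingers measure 114 mm over their backs; the gripper's body (76 mm by 85 mm) begins 54 mm behind the grasp point. The pads swing forward as they close: fully open they stand 13 mm farther back than shut.
Start: joints at [-78.971, 21.807, 74.336, -0, 83.858, -12.336], TCP at [0.218, -0.505, 0.25] pointing down, gripper open.
Joint ranges: [-178.18, 178.18], [-50.72, 133.34], [12.68, 142.11], [-81.47, 261.47], [9.98, 163.14], [-165.26, 165.26]. Speed limits (degrees/s): [136.94, 136.94, 180, 180, 180, 180].

### API

Orientations are given as a 3x3 rotation matrix whose columns are the frame's x, y, z axes.
In Python, from rig import env, cams, order gives the robot as it stands.
- The arm moves only by the tool step_arm, never from a script. Its argument "steps" is a list of rows, each an object with "xyz": the shift along the tool's x, y, z normalised to -1 to 1, where 1 is 0.04 m, a list of three; "turn": the turn, a rotation vector about the tool's x, y, z normalised to -1 to 1, where 1 is 0.08 rad, a list of three; "gripper": the gripper command: -1 is shut, 1 is fully open, values between are in proportion. A call has 1 to 20 rows; each row shifts and turns the commanded pose from where the row before left it, along the tool's axes as they then stand; what a row does not reach is not made up. A row lasts 1/12 s, in which the tool goes at most 41.7 mm and 7.16 degrees, less where a joint would pass 70% of its speed; a pose out of reach is approached as far as the arm can. A call with a number of a shift or a turn outside -1 to 1 is refused whole. A call with a gripper value outside its range is refused whole. The fingers move at their own pace and stop on an object; "squeeze" is the grip in N (left out, the last holds). Time passes only in rows, so rows that do not move let the fingers close. It gives the time, the measured TCP pose, the force and the opening at its end, in the units of the state.
- env.observe(): the state, without advancing time (a new reading comes with each control period).
- cams.get_image(name): name is "scene" or "side" or "wrist"; returns (picture, depth): 420x560x3 uint8, red, green, blue; 420x560 float32, m along the optical axis (not along the pixel's ray), 0 where there is no reading.
- cams.camera_info(name): a dict with "fx", "fy", "cx", "cy" (pixels), "extrinsics" (4x4, takes a point from camera to world coordinates). Camera axes: x right, y down, z forward; pixel columns grow to the right and rows downward; lengths in m; the calibration is good to about 2 mm. A picture is of the moment at which its call begins: read the wrist's pose just before it. camera_info takes no time and is no camera call; for the wrist camera it gives the pose at the moment of the call.
- order.close_job(): hands the job in, once; it reports no verdict.
The state is a dict: "time_s": time; "q": joint angles; "qvel": joint speeds; "joint_efforts": joint torques, N m; "position": TCP position; "tool_rot": TCP orientation; "ft_force": force on the tool from outside, world axes, zero at the start; "wrist_torque": the same for the moment, N m; "grip_width": finger opening in m.
Only numpy, scipy, OpenCV 4.12 (cv2) and the standard library are available. Lean on these libraries where they do the work, as an engineer would, in place of code of your own. Each camera call takes 0.05 s, during which the arm holds its last target. There are 200 camera calls.

## Working session

There is one attempt and no reset: what is moved stays moved. The work goes in short steps, Python scripts to look and compute and a tool call to move; the robot and the scene stay as the last step left them, time stands still between calls to the robot, and variables do not carry over. Pictures are saved under pics/ and viewed, about 8 in all and at most 12, crops included, and the job is handed in when it is done.

Besides the shell and the picture viewer there is one more tool, called after "Emit:" by a JSON object that holds its "method" and its "body". step_arm: Moves the arm, as the interface text tells. Scaled input: -1 to 1 covers 0.04 m each way for a shift and 0.08 rad each way for a turn. Its arguments: {"type":"object","properties":{"steps":{"type":"array"},"squeeze":{"type":"number"}},"required":["steps"]}

```bash
mkdir -p pics; ls
cat > h.py <<'E'
import numpy as np, cv2
from rig import env, cams, order
def snap(n,f=None):
    i=cams.camera_info(n); im,d=cams.get_image(n)
    if f: cv2.imwrite('pics/'+f,cv2.cvtColor(im,cv2.COLOR_RGB2BGR))
    np.savez('/tmp/'+n,im=im,d=d,E=i['extrinsics'],K=[i['fx'],i['fy'],i['cx'],i['cy']])
    return im,d,i
def load(n):
    z=np.load('/tmp/'+n+'.npz'); return z['im'],z['d'],z['E'],z['K']
def cloud(d,E,K):
    v,u=np.indices(d.shape); P=np.stack([(u-K[2])/K[0]*d,(v-K[3])/K[1]*d,d],-1)
    return P@E[:3,:3].T+E[:3,3]
def ray(uv,E,K,z):
    uv=np.atleast_2d(uv).astype(float); r=np.c_[(uv[:,0]-K[2])/K[0],(uv[:,1]-K[3])/K[1],np.ones(len(uv))]@E[:3,:3].T
    o=E[:3,3]; return o+r*((z-o[2])/r[:,2])[:,None]
E
python3 - <<'E'
from h import *
for n in('scene','side'):
    im,d,i=snap(n,n+'0.png'); print(n,np.round(i['extrinsics'],3).tolist(),i['fx'])
s=env.observe(); print(s['position'],s['tool_rot'],s['grip_width'])
E
```

```text
pics
scene [[-0.88, 0.416, -0.231, 0.778], [0.475, 0.754, -0.453, 0.442], [-0.014, -0.508, -0.861, 1.057], [0.0, 0.0, 0.0, 1.0]] 417.413870921555
side [[-0.86, -0.382, 0.337, 0.149], [-0.509, 0.632, -0.584, 0.543], [0.01, -0.674, -0.739, 0.862], [0.0, 0.0, 0.0, 1.0]] 429.5276516511402
[ 0.21807083 -0.50468614  0.24977759] [[ 3.96577608e-01 -9.18001170e-01 -2.29922435e-04]
 [-9.18000393e-01 -3.96577579e-01  1.22576645e-03]
 [-1.21643712e-03 -2.75042640e-04 -9.99999222e-01]] 0.08536546461556178
```

```bash
python3 -c "
import cv2,numpy as np
a=[cv2.imread('pics/%s0.png'%n) for n in('scene','side')]
cv2.imwrite('pics/both.png',cv2.resize(np.vstack(a),(560,840))[:,:])"
```

```text
(no output)
```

View pics/scene0.png

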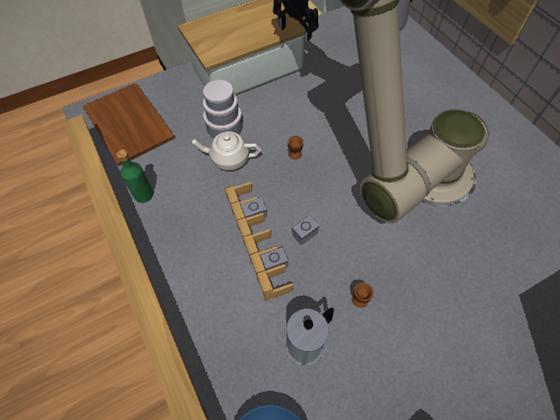

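View pics/side0.png

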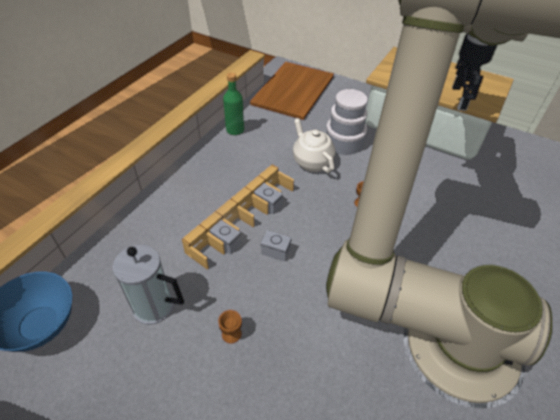

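The scene picture shows the rack from (235,188) to (278,295), the teapot at (230,150), the loose tin at (305,230) and the egg cups at (295,147) and (362,294). The side picture agrees. The teapot is at the rack's right (-y) end, so the order is f, e, d and the target gap is at rack y = -28 mm.

Run:
```python
from h import *
for n,box,tb in (('scene',(220,175,300,305),(290,215,322,245)),('side',(175,160,300,270),(258,230,295,262))):
    im,d,E,K=load(n); P=cloud(d,E,K); hsv=cv2.cvtColor(im,cv2.COLOR_RGB2HSV)
    x0,y0,x1,y1=box; B=np.zeros(d.shape,bool); B[y0:y1,x0:x1]=1
    z=P[...,2]; print(n,'counter z',np.median(z[B]))
    w=B&(hsv[...,1]>90)&(d>0)
    print('wood n',w.sum(),'z pct',np.percentile(z[w],[50,80,90,97]))
    # rail top: wood pixels 50..62mm
    r=w&(z>.050)&(z<.063); vv,uu=np.nonzero(r)
    Q=ray(np.c_[uu,vv],E,K,.056)[:,:2]
    (c,s,a)=cv2.minAreaRect(Q.astype(np.float32)*1000); print('rail rect',c,s,a,len(Q), 'median z',np.median(z[r]))
    m=Q.mean(0); U,S,Vt=np.linalg.svd(Q-m,full_matrices=False); 
    v=Vt[0]*np.sign(Vt[0][1]); t=(Q-m)@v; print('mid',m,'dir',v,'yaw',np.degrees(np.arctan2(-v[0],v[1])),'ext',t.min(),t.max())
    x0,y0,x1,y1=tb; B=np.zeros(d.shape,bool); B[y0:y1,x0:x1]=1
    tm=B&(z>.044)&(z<.056); vv,uu=np.nonzero(tm); Q=ray(np.c_[uu,vv],E,K,.05)[:,:2]
    print('tin',cv2.minAreaRect(Q.astype(np.float32)*1000),len(Q),np.median(z[tm]))
    g=(z>.02)&(np.abs(P[...,0]-.5)<.5)&(d>0)
    k,l,st,ce=cv2.connectedComponentsWithStats(g.astype(np.uint8))
    for i in range(1,k):
        if st[i,4]>60:
            q=P[l==i]; print(i,st[i],np.round(np.r_[np.median(q,0),q.min(0),q.max(0)],3))
```

```text
scene counter z 0.00022904104322285512
wood n 2009 z pct [0.05066825 0.05569129 0.05673798 0.05832213]
rail rect (618.08984375, -56.39935302734375) (343.2396240234375, 24.39963150024414) 81.99766540527344 1013 median z 0.055226833957731314
mid [ 0.61961017 -0.04448022] dir [0.13878246 0.99032289] yaw -7.9773986253242795 ext -0.1836331981382885 0.1596084697839719
tin ((464.6499328613281, -6.453540802001953), (63.44749069213867, 44.56402587890625), 10.01101303100586) 314 0.048950243562811524
1 [  164     0   154   171 13261] [ 0.373 -0.593  0.158  0.118 -1.211  0.02   0.63  -0.285  0.379]
2 [  339     0   138   223 13050] [ 0.265 -0.001  0.266  0.    -0.162  0.02   0.33   0.122  0.614]
95 [  62  115  147  305 9014] [ 0.914 -0.041  0.111  0.886 -0.655  0.02   0.948  0.307  0.118]
220 [288 136  15  17 204] [ 0.345 -0.274  0.055  0.32  -0.299  0.02   0.371 -0.25   0.065]
258 [116 150  35  50 915] [ 0.821 -0.341  0.119  0.793 -0.522  0.02   0.852 -0.327  0.203]
263 [ 225  182   68  117 2523] [ 0.599 -0.036  0.05   0.527 -0.228  0.02   0.653  0.121  0.061]
266 [292 216  27  27 421] [ 0.467 
[... 655 characters left out ...]
8 0.157178374445011
tin ((458.9460754394531, -5.506357192993164), (65.4505615234375, 46.7392692565918), 9.986214637756348) 409 0.05067389969765146
1 [  293     0   267   374 44766] [ 0.216 -0.074  0.205  0.    -0.961  0.02   0.627  0.125  0.639]
2 [    0    50   265   302 16236] [ 0.89   0.125  0.084  0.708 -0.652  0.02   0.949  0.504  0.202]
188 [ 182  164  112  101 3175] [ 0.594 -0.033  0.05   0.523 -0.229  0.02   0.651  0.122  0.062]
189 [261 230  31  27 591] [ 0.457  0.002  0.05   0.425 -0.034  0.02   0.495  0.019  0.056]
190 [ 113  244   72   75 3308] [0.596 0.27  0.145 0.536 0.216 0.02  0.665 0.306 0.214]
192 [218 309  24  27 491] [0.432 0.226 0.056 0.408 0.203 0.021 0.456 0.251 0.067]
```

Emit:
{"method": "step_arm", "body": {"steps": [{"xyz":[-0.86,-0.37,0],"turn":[0,0,0],"gripper":-1},{"xyz":[-0.86,-0.37,0],"turn":[0,0,0],"gripper":-1},{"xyz":[-0.86,-0.37,0],"turn":[0,0,0],"gripper":-1},{"xyz":[-0.86,-0.37,0],"turn":[0,0,0],"gripper":-1},{"xyz":[0,0,0],"turn":[0,0,0.98],"gripper":-1},{"xyz":[0,0,0],"turn":[0,0,0.98],"gripper":-1},{"xyz":[0,0,0],"turn":[0,0,0.98],"gripper":-1},{"xyz":[0,0,0],"turn":[0,0,0.98],"gripper":-1},{"xyz":[0,0,0],"turn":[0,0,0.98],"gripper":-1},{"xyz":[0,0,0],"turn":[0,0,0.98],"gripper":-1},{"xyz":[0,0,0],"turn":[0,0,0.98],"gripper":-1},{"xyz":[0,0,0],"turn":[0,0,0],"gripper":-1}]}}

```text
time_s: 1.1
position: [0.2179, -0.3549, 0.2501]
tool_rot: [[-0.143, -0.99, -0.0], [-0.99, 0.143, 0.001], [-0.001, 0.0, -1.0]]
ft_force: [0.5, 0.2, 0.3]
grip_width: -0.0002
```

Emit:
{"method": "step_arm", "body": {"steps": [{"xyz":[-0.73,-0.61,-0.12],"turn":[0,0,0],"gripper":-1},{"xyz":[-0.73,-0.61,-0.12],"turn":[0,0,0],"gripper":-1},{"xyz":[-0.73,-0.61,-0.12],"turn":[0,0,0],"gripper":-1},{"xyz":[-0.73,-0.61,-0.12],"turn":[0,0,0],"gripper":-1},{"xyz":[-0.73,-0.61,-0.12],"turn":[0,0,0],"gripper":-1},{"xyz":[-0.73,-0.61,-0.12],"turn":[0,0,0],"gripper":-1},{"xyz":[-0.73,-0.61,-0.12],"turn":[0,0,0],"gripper":-1},{"xyz":[-0.73,-0.61,-0.12],"turn":[0,0,0],"gripper":-1},{"xyz":[-0.73,-0.61,-0.12],"turn":[0,0,0],"gripper":-1},{"xyz":[-0.73,-0.61,-0.12],"turn":[0,0,0],"gripper":-1},{"xyz":[0,0,0],"turn":[0,0,0],"gripper":-1},{"xyz":[0,0,0],"turn":[0,0,0],"gripper":-1}]}}

```text
time_s: 2.1
position: [0.5012, -0.099, 0.2978]
tool_rot: [[-0.135, -0.991, -0.001], [-0.991, 0.135, 0.0], [-0.0, 0.001, -1.0]]
ft_force: [0.6, 0.7, 0.1]
grip_width: -0.0001
```

Run:
```python
from h import *
im,d,i=snap('wrist','w1.png'); print(np.round(i['extrinsics'],3).tolist(),i['fx'])
```

```text
[[-0.135, -0.948, -0.287, 0.575], [-0.991, 0.129, 0.039, -0.108], [0.0, 0.29, -0.957, 0.422], [0.0, 0.0, 0.0, 1.0]] 313.0206061842608
```

View pics/w1.png

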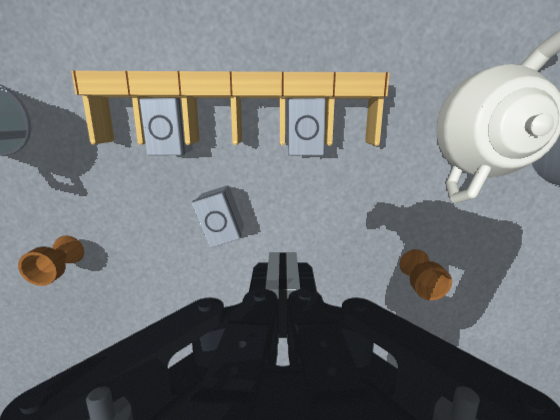

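The wrist picture shows the rail from (75,72) to (388,97), racked tins at (161,125) and (307,125), the teapot on the right, the loose tin at (216,217), and the empty target gap between the dividers at x≈237 and 282.

```bash
cat > m.py <<'E'
from h import *
def rack(im,d,E,K):
    hsv=cv2.cvtColor(im,cv2.COLOR_RGB2HSV); P=cloud(d,E,K); z=P[...,2]
    w=(hsv[...,1]>90)&(hsv[...,0]>10)&(z>.050)&(z<.062)
    w=cv2.morphologyEx(w.astype(np.uint8),cv2.MORPH_CLOSE,np.ones((3,3)))
    k,l,st,_=cv2.connectedComponentsWithStats(w); b=1+np.argmax(st[1:,4]); vv,uu=np.nonzero(l==b)
    print('rail z',np.median(z[l==b])); Q=ray(np.c_[uu,vv],E,K,.056)[:,:2]
    r=cv2.minAreaRect((Q*1000).astype(np.float32)); print('rail rect',r)
    return r
def tin(im,d,E,K,box):
    P=cloud(d,E,K); z=P[...,2]; B=np.zeros(d.shape,bool); x0,y0,x1,y1=box; B[y0:y1,x0:x1]=1
    t=B&(z>.045)&(z<.055); vv,uu=np.nonzero(t); Q=ray(np.c_[uu,vv],E,K,.05)[:,:2]
    print('tin',cv2.minAreaRect((Q*1000).astype(np.float32)),t.sum(),np.median(z[t]))
E
python3 - <<'E'
from m import *
a=load('wrist'); rack(*a); tin(*a,(185,180,250,250)); tin(*a,(280,90,335,160)); tin(*a,(135,90,190,160))
# joints: row scan of darkness on rail
im,d,E,K=a; g=im[76:93,:,2].astype(float).mean(0); gg=im[74:94].astype(float).mean((0,2))
dip=[u for u in range(80,386) if gg[u]==gg[u-4:u+5].min() and gg[u]<np.median(gg[u-10:u+11])-8]
print('joints',dip,np.round(ray([(u,84) for u in dip],E,K,.056)[:,:2],4).tolist())
E
```

```text
rail z 0.056952092092284634
rail rect ((616.2197875976562, -57.21331787109375), (342.4800720214844, 24.327539443969727), 81.9788818359375)
tin ((462.507080078125, -9.244453430175781), (64.07646179199219, 42.50135040283203), 9.998636245727539) 1628 0.05090141886146074
tin ((563.7020874023438, -134.61636352539062), (60.67452621459961, 70.55714416503906), 82.24901580810547) 2285 0.05088805104970928
tin ((585.27490234375, 29.495384216308594), (61.58741760253906, 72.49696350097656), 77.31218719482422) 2328 0.050875692588630145
joints [128, 179, 231, 282, 334, 385] [[0.6307, 0.0538], [0.6232, -0.0012], [0.6155, -0.0574], [0.608, -0.1124], [0.6004, -0.1686], [0.5929, -0.2236]]
```

Emit:
{"method": "step_arm", "body": {"steps": [{"xyz":[0.52,-0.67,0],"turn":[0,0,0],"gripper":-1},{"xyz":[0.52,-0.67,0],"turn":[0,0,0],"gripper":-1},{"xyz":[0.52,-0.67,0],"turn":[0,0,0],"gripper":-1},{"xyz":[0.52,-0.67,0],"turn":[0,0,0],"gripper":-1},{"xyz":[0,0,0.8],"turn":[0,0,0],"gripper":-1},{"xyz":[0,0,0.8],"turn":[0,0,0],"gripper":-1},{"xyz":[0,0,0.8],"turn":[0,0,0],"gripper":-1},{"xyz":[0,0,0.8],"turn":[0,0,0],"gripper":-1},{"xyz":[0,0,0.8],"turn":[0,0,0],"gripper":-1},{"xyz":[0,0,0.8],"turn":[0,0,0],"gripper":-1},{"xyz":[0,0,0],"turn":[0,0,0],"gripper":-1},{"xyz":[0,0,0],"turn":[0,0,0],"gripper":-1}]}}

```text
time_s: 3.15
position: [0.5939, -0.1986, 0.1059]
tool_rot: [[-0.141, -0.99, -0.003], [-0.99, 0.141, 0.001], [-0.001, 0.003, -1.0]]
ft_force: [0.1, -0.7, 1.1]
grip_width: 0.0003
```

Run:
```python
from h import *
snap('wrist','w2.png')
```

```text
(no output)
```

View pics/w2.png

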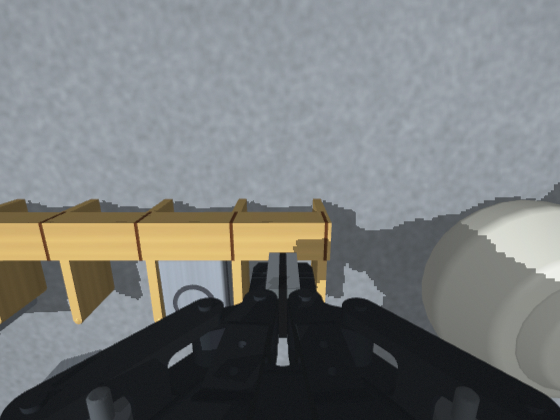

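The wrist picture shows the closed tips just above the first (rightmost) stretch, between the joints at x≈233 and 327. I'll descend onto it.

Emit:
{"method": "step_arm", "body": {"steps": [{"xyz":[-0.08,-0.06,0.3],"turn":[0,0,0],"gripper":-1},{"xyz":[0,0,0.25],"turn":[0,0,0],"gripper":-1},{"xyz":[0,0,0.1],"turn":[0,0,0],"gripper":-1},{"xyz":[0,0,0],"turn":[0,0,0],"gripper":-1},{"xyz":[0,0,0],"turn":[0,0,0],"gripper":-1}]}}

```text
time_s: 3.62
position: [0.5978, -0.1948, 0.0803]
tool_rot: [[-0.14, -0.99, -0.0], [-0.99, 0.14, 0.0], [-0.0, 0.0, -1.0]]
ft_force: [-0.3, -0.1, 0.8]
grip_width: -0.0
```

Emit:
{"method": "step_arm", "body": {"steps": [{"xyz":[0,0,0.05],"turn":[0,0,0],"gripper":-1},{"xyz":[0,0,0.05],"turn":[0,0,0],"gripper":-1},{"xyz":[0,0,0],"turn":[0,0,0],"gripper":-1}]}}

```text
time_s: 3.87
position: [0.5977, -0.1948, 0.0762]
tool_rot: [[-0.141, -0.99, -0.0], [-0.99, 0.141, 0.0], [-0.0, 0.0, -1.0]]
ft_force: [0.4, 0.4, 0.4]
grip_width: 0.0002
```

Emit:
{"method": "step_arm", "body": {"steps": [{"xyz":[0,0,0.03],"turn":[0,0,0],"gripper":-1},{"xyz":[0,0,0.02],"turn":[0,0,0],"gripper":-1},{"xyz":[0,0,0],"turn":[0,0,0],"gripper":-1}]}}

```text
time_s: 4.12
position: [0.5979, -0.195, 0.0751]
tool_rot: [[-0.14, -0.99, 0.001], [-0.99, 0.14, -0.0], [0.0, -0.001, -1.0]]
ft_force: [-1.8, 1.6, 5.7]
grip_width: -0.0004
```

Emit:
{"method": "step_arm", "body": {"steps": [{"xyz":[-0.2,0,0.01],"turn":[0,0,0],"gripper":-1},{"xyz":[-0.2,0,0],"turn":[0,0,0],"gripper":-1},{"xyz":[-0.2,0,0],"turn":[0,0,0],"gripper":-1},{"xyz":[-0.2,0,0],"turn":[0,0,0],"gripper":-1},{"xyz":[-0.2,0,0],"turn":[0,0,0],"gripper":-1},{"xyz":[-0.2,0,0],"turn":[0,0,0],"gripper":-1},{"xyz":[-0.2,0,0],"turn":[0,0,0],"gripper":-1},{"xyz":[0,0,0],"turn":[0,0,0],"gripper":-1}]}}

```text
time_s: 4.78
position: [0.6065, -0.1388, 0.0751]
tool_rot: [[-0.14, -0.99, 0.002], [-0.99, 0.14, -0.001], [0.001, -0.003, -1.0]]
ft_force: [0.2, 3.5, 6.3]
grip_width: 0.0003
```

Emit:
{"method": "step_arm", "body": {"steps": [{"xyz":[-0.19,0,0],"turn":[0,0,0],"gripper":-1},{"xyz":[-0.19,0,0],"turn":[0,0,0],"gripper":-1},{"xyz":[-0.19,0,0],"turn":[0,0,0],"gripper":-1},{"xyz":[-0.19,0,0],"turn":[0,0,0],"gripper":-1},{"xyz":[-0.19,0,0],"turn":[0,0,0],"gripper":-1},{"xyz":[-0.19,0,0],"turn":[0,0,0],"gripper":-1},{"xyz":[-0.06,0,0],"turn":[0,0,0],"gripper":-1},{"xyz":[0,0,0],"turn":[0,0,0],"gripper":-1},{"xyz":[0,0,0],"turn":[0,0,0],"gripper":-1}]}}

```text
time_s: 5.53
position: [0.6132, -0.0918, 0.0751]
tool_rot: [[-0.14, -0.99, 0.003], [-0.99, 0.14, -0.001], [0.0, -0.003, -1.0]]
ft_force: [0.1, 0.8, 6.4]
grip_width: 0.0
```

Emit:
{"method": "step_arm", "body": {"steps": [{"xyz":[0,0,-0.5],"turn":[0,0,0],"gripper":-1},{"xyz":[0,0,-1],"turn":[0,0,0],"gripper":-1},{"xyz":[0,0,-1],"turn":[0,0,0],"gripper":-1},{"xyz":[-0.28,0.89,0],"turn":[0,0,0],"gripper":1},{"xyz":[-0.28,0.89,0],"turn":[0,0,0],"gripper":1},{"xyz":[-0.28,0.89,0],"turn":[0,0,0],"gripper":1},{"xyz":[-0.28,0.89,0],"turn":[0,0,0],"gripper":1},{"xyz":[-0.28,0.89,0],"turn":[0,0,0],"gripper":1},{"xyz":[0,0,0],"turn":[0,0,-0.98],"gripper":1},{"xyz":[0,0,0],"turn":[0,0,-0.98],"gripper":1},{"xyz":[0,0,0],"turn":[0,0,-0.98],"gripper":1},{"xyz":[0,0,0],"turn":[0,0,-0.98],"gripper":1},{"xyz":[0,0,0],"turn":[0,0,0],"gripper":1},{"xyz":[0,0,0],"turn":[0,0,0],"gripper":1}]}}

```text
time_s: 6.7
position: [0.444, -0.0115, 0.174]
tool_rot: [[0.169, -0.986, 0.0], [-0.986, -0.169, -0.0], [0.0, -0.0, -1.0]]
ft_force: [-0.4, -0.4, -0.2]
grip_width: 0.0855
```

Run:
```python
from m import *
snap('wrist','w3.png'); a=load('wrist'); 
im,d,E,K=a; P=cloud(d,E,K); z=P[...,2]
t=(z>.045)&(z<.055)&(abs(P[...,0]-.4625)<.06)&(abs(P[...,1]+.009)<.05); vv,uu=np.nonzero(t)
Q=ray(np.c_[uu,vv],E,K,.05)[:,:2]; print(cv2.minAreaRect((Q*1000).astype(np.float32)),t.sum())
s=env.observe(); print(s['position'],s['grip_width'])
```

```text
((462.09503173828125, -8.217998504638672), (63.03583526611328, 41.498268127441406), 9.772543907165527) 3904
[ 0.44405611 -0.01145571  0.17399116] 0.08518116846617112
```

View pics/w3.png

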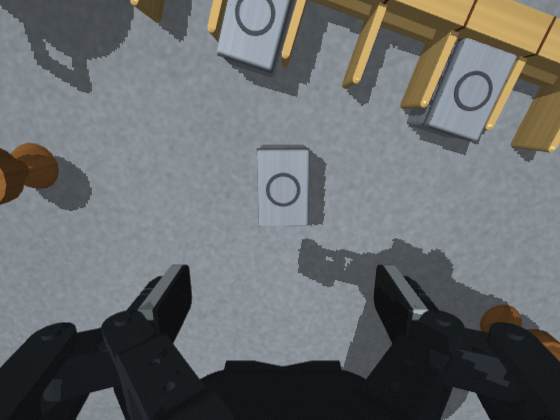

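The wrist picture shows the tin at (283,188) squarely between the open fingers at (170,300) and (400,300). I'll descend and close gently around it.

Emit:
{"method": "step_arm", "body": {"steps": [{"xyz":[0,0,0.88],"turn":[0,0,0],"gripper":1},{"xyz":[0,0,0.88],"turn":[0,0,0],"gripper":1},{"xyz":[0,0,0.88],"turn":[0,0,0],"gripper":1},{"xyz":[0,0,0.88],"turn":[0,0,0],"gripper":1},{"xyz":[0,0,0],"turn":[0,0,0],"gripper":1},{"xyz":[0,0,0],"turn":[0,0,0],"gripper":1},{"xyz":[0,0,0],"turn":[0,0,0],"gripper":0.15},{"xyz":[0,0,0],"turn":[0,0,0],"gripper":0.1},{"xyz":[0,0,0],"turn":[0,0,0],"gripper":0.05},{"xyz":[0,0,0],"turn":[0,0,0],"gripper":-0.05},{"xyz":[0,0,0],"turn":[0,0,0],"gripper":-0.05},{"xyz":[0,0,0],"turn":[0,0,0],"gripper":-0.05}], "squeeze": 20}}

```text
time_s: 7.75
position: [0.4447, -0.0116, 0.0346]
tool_rot: [[0.172, -0.985, 0.003], [-0.985, -0.172, -0.001], [0.001, -0.003, -1.0]]
ft_force: [-1.5, -0.6, 10.3]
grip_width: 0.042
```

Emit:
{"method": "step_arm", "body": {"steps": [{"xyz":[0,0,-0.02],"turn":[0,0,0.49],"gripper":-0.05},{"xyz":[0,0,0],"turn":[0,0,0.49],"gripper":-0.05},{"xyz":[0,0,0],"turn":[0,0,0.49],"gripper":-0.05},{"xyz":[0,0,0],"turn":[0,0,0.49],"gripper":-0.05},{"xyz":[0,0,0],"turn":[0,0,0.49],"gripper":-0.05},{"xyz":[0,0,0],"turn":[0,0,0.49],"gripper":-0.05},{"xyz":[0,0,0],"turn":[0,0,0.49],"gripper":-0.05},{"xyz":[0,0,0],"turn":[0,0,0.49],"gripper":-0.05},{"xyz":[0,0,0],"turn":[0,0,0],"gripper":-0.05},{"xyz":[0,0,0],"turn":[0,0,0],"gripper":-0.05}]}}

```text
time_s: 8.58
position: [0.4443, -0.0115, 0.0346]
tool_rot: [[-0.139, -0.99, 0.001], [-0.99, 0.139, -0.0], [0.0, -0.001, -1.0]]
ft_force: [-2.3, 0.4, 5.8]
grip_width: 0.0415
```

Emit:
{"method": "step_arm", "body": {"steps": [{"xyz":[0.2,-0.18,0],"turn":[0,0,0],"gripper":-0.05},{"xyz":[0.2,-0.18,0],"turn":[0,0,0],"gripper":-0.05},{"xyz":[0.2,-0.18,0],"turn":[0,0,0],"gripper":-0.05},{"xyz":[0.2,-0.18,0],"turn":[0,0,0],"gripper":-0.05},{"xyz":[0.2,-0.18,0],"turn":[0,0,0],"gripper":-0.05},{"xyz":[0.2,-0.18,0],"turn":[0,0,0],"gripper":-0.05},{"xyz":[0,0,0],"turn":[0,0,0],"gripper":-0.05},{"xyz":[0,0,0],"turn":[0,0,0],"gripper":-0.05}]}}

```text
time_s: 9.25
position: [0.4811, -0.066, 0.0346]
tool_rot: [[-0.14, -0.99, 0.003], [-0.99, 0.14, -0.002], [0.001, -0.003, -1.0]]
ft_force: [1.8, -3.4, 5.5]
grip_width: 0.0418
```

```bash
cat > t.py <<'E'
from m import *
def tinrack(f):
    snap('wrist',f); im,d,E,K=load('wrist'); P=cloud(d,E,K); z=P[...,2]
    X=np.array([.9902,-.1395]);Y=np.array([.1395,.9902]);O=np.array([.5746,-.0513])
    hsv=cv2.cvtColor(im,cv2.COLOR_RGB2HSV)
    vv,uu=np.nonzero((z>.044)&(z<.055)&(hsv[...,1]<70)&(im.mean(-1)>70)); Q=ray(np.c_[uu,vv],E,K,.05)[:,:2]
    R=np.c_[(Q-O)@X,(Q-O)@Y]; R=R[(abs(R[:,1]+.028)<.027)&(R[:,0]>-.13)&(R[:,0]<.03)]
    print('tin in rack',cv2.minAreaRect((R*1000).astype(np.float32)),len(R),R.min(0),R.max(0))
    s=env.observe(); p=s['position'][:2]-O; print('tcp rack',p@X,p@Y,s['position'][2],s['ft_force'],s['grip_width'])
E
python3 -c "
from t import *
tinrack('w4.png')"
```

```text
tin in rack ((-64.66828155517578, -27.908599853515625), (53.7645378112793, 80.85372161865234), 89.91636657714844) 16181 [-0.10512553 -0.05476541] [-0.02420329 -0.0010086 ]
tcp rack -0.09065839359969304 -0.027452543523357107 0.03460311509169151 [ 2.06528424 -3.49296822  6.32551103] 0.041609973433990415
```

View pics/w4.png

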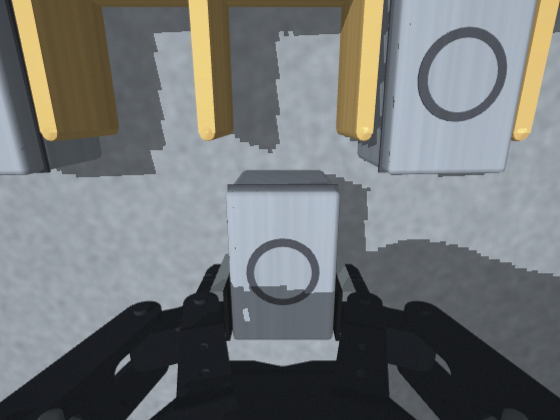

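The wrist picture shows the tin (228–338, mid 283) square in front of the gap between the divider tops at 208 and 362 (mid 285). I'll slide it forward into the mouth.

Emit:
{"method": "step_arm", "body": {"steps": [{"xyz":[0,-0.16,0],"turn":[0,0,0],"gripper":-0.05},{"xyz":[0,-0.16,0],"turn":[0,0,0],"gripper":-0.05},{"xyz":[0,-0.16,0],"turn":[0,0,0],"gripper":-0.05},{"xyz":[0,-0.16,0],"turn":[0,0,0],"gripper":-0.05},{"xyz":[0,-0.16,0],"turn":[0,0,0],"gripper":-0.05},{"xyz":[0,-0.16,0],"turn":[0,0,0],"gripper":-0.05},{"xyz":[0,0,0],"turn":[0,0,0],"gripper":-0.05},{"xyz":[0,0,0],"turn":[0,0,0],"gripper":-0.05}]}}

```text
time_s: 9.97
position: [0.5179, -0.0699, 0.0346]
tool_rot: [[-0.139, -0.99, -0.0], [-0.99, 0.139, 0.0], [-0.0, 0.0, -1.0]]
ft_force: [-1.4, 1.4, 8.4]
grip_width: 0.0415
```

Emit:
{"method": "step_arm", "body": {"steps": [{"xyz":[0,0,0],"turn":[0,0,0],"gripper":0.3},{"xyz":[0,0,0],"turn":[0,0,0],"gripper":0.5},{"xyz":[0,0,0],"turn":[0,0,0],"gripper":0.5},{"xyz":[0,0,0],"turn":[0,0,0],"gripper":0.5},{"xyz":[0,0.35,0],"turn":[0,0,0],"gripper":0.5},{"xyz":[0,0.35,0],"turn":[0,0,0],"gripper":0.5},{"xyz":[0,0.35,0],"turn":[0,0,0],"gripper":0.5},{"xyz":[0,0.35,0],"turn":[0,0,0],"gripper":0.5},{"xyz":[0,0,0],"turn":[0,0,0],"gripper":0.5},{"xyz":[0,0,0],"turn":[0,0,0],"gripper":-1},{"xyz":[0,0,0],"turn":[0,0,0],"gripper":-1},{"xyz":[0,0,0],"turn":[0,0,0],"gripper":-1},{"xyz":[0,0,0],"turn":[0,0,0],"gripper":-1},{"xyz":[0,0,0],"turn":[0,0,0],"gripper":-1}]}}

```text
time_s: 11.13
position: [0.463, -0.0627, 0.0338]
tool_rot: [[-0.14, -0.99, 0.0], [-0.99, 0.14, -0.0], [0.0, -0.0, -1.0]]
ft_force: [-0.1, 0.6, -0.2]
grip_width: 0.0032
```

```bash
python3 -c "
from t import *
tinrack('w5.png')"
```

```text
tin in rack ((-63.523250579833984, -25.62456512451172), (116.6297836303711, 41.20458984375), 0.02381756901741028) 24869 [-0.12183665 -0.04621965] [-0.00521173 -0.00500006]
tcp rack -0.10900139622997254 -0.02679748019707737 0.0338682392628327 [ 0.64640718  0.83108945 -1.37532177] 0.00019605547859420663
```

View pics/w5.png

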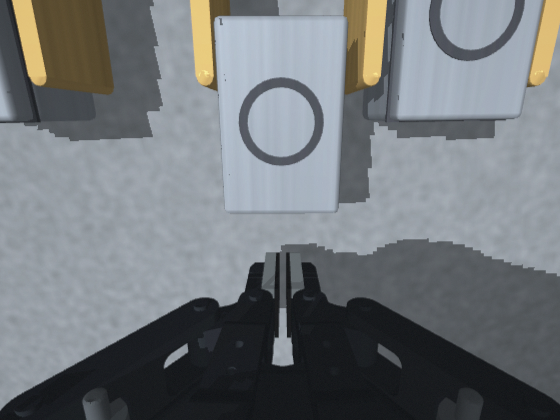

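The wrist picture shows the tin a third of the way into the gap, straight between the dividers (205, 372), with the closed fingers behind it at (283,270). I'll push it with the shut fingertips.

Emit:
{"method": "step_arm", "body": {"steps": [{"xyz":[0,-0.2,0],"turn":[0,0,0],"gripper":-1},{"xyz":[0,-0.2,0],"turn":[0,0,0],"gripper":-1},{"xyz":[0,-0.12,0],"turn":[0,0,0],"gripper":-1},{"xyz":[0,-0.12,0],"turn":[0,0,0],"gripper":-1},{"xyz":[0,-0.12,0],"turn":[0,0,0],"gripper":-1},{"xyz":[0,-0.12,0],"turn":[0,0,0],"gripper":-1},{"xyz":[0,-0.12,0],"turn":[0,0,0],"gripper":-1},{"xyz":[0,-0.12,0],"turn":[0,0,0],"gripper":-1},{"xyz":[0,-0.12,0],"turn":[0,0,0],"gripper":-1},{"xyz":[0,-0.12,0],"turn":[0,0,0],"gripper":-1},{"xyz":[0,0,0],"turn":[0,0,0],"gripper":-1}]}}

```text
time_s: 12.1
position: [0.5176, -0.0705, 0.034]
tool_rot: [[-0.141, -0.99, 0.001], [-0.99, 0.141, -0.0], [0.0, -0.001, -1.0]]
ft_force: [0.1, 0.4, 0.9]
grip_width: 0.0
```

Emit:
{"method": "step_arm", "body": {"steps": [{"xyz":[0,-0.05,0],"turn":[0,0,0],"gripper":-1},{"xyz":[0,-0.05,0],"turn":[0,0,0],"gripper":-1},{"xyz":[0,-0.05,0],"turn":[0,0,0],"gripper":-1},{"xyz":[0,-0.05,0],"turn":[0,0,0],"gripper":-1},{"xyz":[0,0,0],"turn":[0,0,0],"gripper":-1},{"xyz":[0,0,0],"turn":[0,0,0],"gripper":-1}]}}

```text
time_s: 12.6
position: [0.5247, -0.0714, 0.034]
tool_rot: [[-0.141, -0.99, 0.001], [-0.99, 0.141, -0.0], [0.0, -0.001, -1.0]]
ft_force: [0.2, -0.2, -1.0]
grip_width: 0.0004
```

Emit:
{"method": "step_arm", "body": {"steps": [{"xyz":[0,-0.04,0],"turn":[0,0,0],"gripper":-1},{"xyz":[0,-0.03,0],"turn":[0,0,0],"gripper":-1},{"xyz":[0,0,0],"turn":[0,0,0],"gripper":-1},{"xyz":[0,0,0],"turn":[0,0,0],"gripper":-1}]}}

```text
time_s: 12.93
position: [0.526, -0.0715, 0.0339]
tool_rot: [[-0.14, -0.99, -0.003], [-0.99, 0.14, 0.001], [-0.0, 0.003, -1.0]]
ft_force: [-6.4, -0.3, 4.7]
grip_width: -0.0001
```

```bash
python3 -c "
from t import *
tinrack('w6.png')"
```

```text
tin in rack ((-4.767047882080078, -25.772029876708984), (41.202964782714844, 69.35607147216797), 89.98505401611328) 19749 [-0.03944562 -0.04638123] [ 0.02991585 -0.00516734]
tcp rack -0.0453131810029384 -0.026768230758386306 0.03387783754603143 [-6.36827664 -0.09818809  4.31537558] -0.00017008256480627096
```

View pics/w6.png

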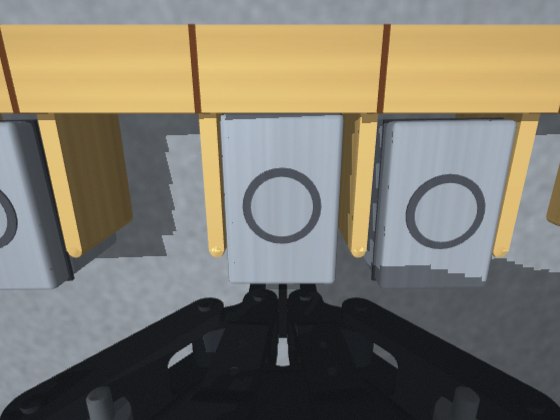

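The wrist picture shows the tin (222–340, near end at row 283) against the rail, level with the racked tin beside it. There is 6 N of stop reaction. I'll back off and rise.

Emit:
{"method": "step_arm", "body": {"steps": [{"xyz":[0,0.3,0],"turn":[0,0,0],"gripper":-1},{"xyz":[0,0.8,0],"turn":[0,0,0],"gripper":-1},{"xyz":[0,0.5,-0.6],"turn":[0,0,0],"gripper":-1},{"xyz":[0,0,-1],"turn":[0,0,0],"gripper":-1},{"xyz":[0,0,-1],"turn":[0,0,0],"gripper":-1},{"xyz":[0,0,-1],"turn":[0,0,0],"gripper":-1},{"xyz":[0,0,-1],"turn":[0,0,0],"gripper":-1},{"xyz":[0,0,-1],"turn":[0,0,0],"gripper":-1},{"xyz":[0,0,0],"turn":[0,0,0],"gripper":-1},{"xyz":[0,0,0],"turn":[0,0,0],"gripper":-1},{"xyz":[0,0,0],"turn":[0,0,0],"gripper":-1}]}}

```text
time_s: 13.9
position: [0.4635, -0.0626, 0.2572]
tool_rot: [[-0.141, -0.99, -0.001], [-0.99, 0.141, 0.0], [-0.0, 0.001, -1.0]]
ft_force: [0.7, 0.7, -0.1]
grip_width: 0.0003
```

```bash
python3 -c "
from t import *
tinrack('w7.png')"
```

```text
tin in rack ((-1.6981048583984375, -25.88825225830078), (41.46451950073242, 63.02585983276367), 89.95711517333984) 2936 [-0.03322526 -0.04660977] [ 0.02982927 -0.00516179]
tcp rack -0.10856980922448821 -0.02667541465558984 0.256656243062659 [-0.25841544  1.01778144 -0.16218861] -0.0002879633801442047
```

View pics/w7.png

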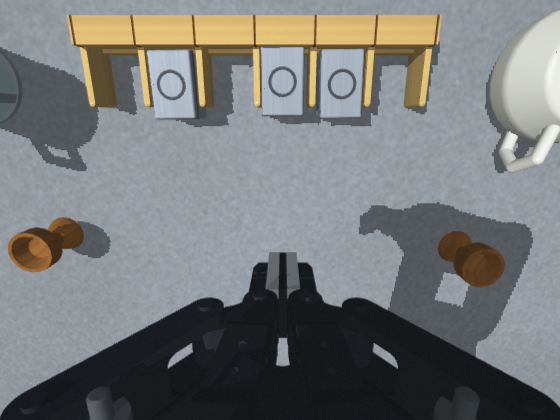

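The tin is home at rack (-1.7, -25.9) mm and square. In the picture it sits at (282,80), in the third gap from the teapot's end. Everything else is standing, and the arm is clear.

```bash
python3 -c "
from rig import order
print(order.close_job())"
```

```text
the job is handed in; nothing more can be done
None
```

The tin is home in the third gap from the teapot's end, and the job is handed in at about 14 s of the 69 s allowed. No verdict was reported.

- **Rail:** The teapot stood at the rack's right end. The shut fingertips slid along the rail from over the first gap to over the third at about 6 N. They stopped at rack y ≈ -35 mm, within the third stretch.
- **Tin:** I did not push it the whole way. The jaws held it lightly (20 N) while I turned it about 18° and slid it flat on the counter into the mouth of the gap. The shut fingertips then pushed it the last 35 mm or so, until the stop pushed back with about 6 N.
- **Last checks:** The tin measured at rack x = -1.7 mm, y = -25.9 mm and square with the rack, about 2 mm off mid-gap but inside the limits. The arm was clear at z = 0.26 m with no contact force.
- **Bystanders:** The racked tins, both egg cups, and the visible parts of the teapot and press looked undisturbed in the last picture. I did not re-measure them. The tin stack was out of that view, though the arm was never near it.
- **Disagreement:** The rail and tin positions from the fixed side camera differed from the wrist camera's by up to about 4 mm. I used the wrist values.

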